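# Cover the parts tin

### The arm

A 6-joint arm with a two-finger parallel gripper is mounted at the origin on the work surface; the furniture and walls round the work are solid. World frame = base frame: x ahead of the robot, y to its left, z up, the work surface at z = 0. Lengths are in m, angles in rad, forces in N, time in s.
With the tool pointing down it reaches from about 0.35 to 0.775 m from the base axis. Payload 7.3 kg.
Tool frame: the origin (TCP) lies midway between the tips of the shut fingers; the grasp point (between the pads) lies grasp_offset behind it (grasp_offset is the distance from the TCP to the grasp point, in m); z points along the fingers, y is the line along which they close (so a half turn about z gives the same grasp; the last joint's range is limited). The gripper opens to 92 mm and grips with 3 to 60 N. Pads are 19 mm wide; open, the fingers measure 130 mm over their backs; the gripper's body (75 mm by 190 mm) begins 47 mm behind the grasp point.
Start: joints at [1.183, 0.342, 1.524, -0, 1.275, -0.146], TCP at [0.126, 0.51, 0.227] pointing down, gripper open.
Joint ranges: [-2.53, 2.53], [-0.77, 2.02], [0.04, 2.7], [-1, 4.14], [0.28, 2.66], [-3.11, 3.11]. Speed limits (rad/s): [2.57, 2.57, 3.14, 3.14, 3.14, 3.14].

### API

Orientations are given as [roll, pitch, yaw] about the fixed x, y, z axes, in that order (R = Rz(yaw) Ry(pitch) Rx(roll)).
In Python, from cell import * gives the robot as it stands.
- The arm moves only by the tool step_arm, never from a script. Its argument "plan" is a list of rows, each a list of 5 numbers: the closure, from -1 (fully open) to 1 (shut), then the shift along the tool's x, y, z in m, then the turn about the tool's z in rad. In form: [[hand, x, y, z, twist], ...]. A call has 1 to 20 rows; each row is the pose to reach, as a shift and turn from the pose commanded when the call began, along the tool's axes at that moment; what a row does not reach only later rows make up. A row lasts 1/8 s, in which the tool goes at most 62.5 mm and 10.7 degrees, less where a joint would pass 70% of its speed; a pose out of reach is approached as far as the arm can. A call with a gripper value outside its range is refused whole. The fingers move at their own pace and stop on an object; "grip_force" is the grip in N (left out, the last holds). Time passes only in rows, so rows that repeat a pose let the fingers close. It gives the time, the measured TCP pose, the force, the opening and the grip force at its end, in the units of the state.
- observe(): the state, without advancing time (a new reading comes with each control period).
- read_camera(name): name is "side" or "top"; returns a dict with "img" (480x640x3 uint8, red, green, blue), "range_z" (480x640 float32, m along the optical axis (not along the pixel's ray), 0 where there is no reading), "fx", "fy", "cx", "cy" (pixels), "R" (3x3) and "t" (3): a world point X has camera coordinates R X + t. Camera axes: x right, y down, z forward; pixel columns grow to the right and rows downward; lengths in m; the calibration is good to about 2 mm. A picture is of the moment at which its call begins.
- hand_in(): hands the job in; it is judged then, once.
The state is a dict: "time": time; "qpos": joint angles; "qvel": joint speeds; "joint_efforts": joint torques, N m; "tool_pos": TCP position; "tool_rot": TCP orientation; "contact_force": force on the tool from outside, world axes, zero at the start; "torque": the same for the moment, N m; "opening": finger opening in m; "grip_force": force on a finger pad.
Only numpy, scipy, OpenCV 4.12 (cv2) and the standard library are available. Lean on these libraries where they do the work, as an engineer would, in place of code of your own. Each camera call takes 0.05 s, during which the arm holds its last target. There are 200 camera calls.

### The job

Put the cover that fits on the open round tin of spring pins: lower it onto the rim (do not drop it), so that it sits fully down and level over the mouth, then let go and draw the gripper away. Leave the other cover where it lies, and leave the tin standing where it is.

Things in the scene. Friction and masses are not known exactly. Their poses are not given: they have to be found in the camera images.
- tin: Open round steel tin, 110 mm outside diameter, 104 mm inside, 60 mm high, about 0.7 kg, standing loose on the bench with a few spring pins on its floor (all well below the rim). Origin at the centre of its underside, z up; the centre of its rim is 60 mm above the origin.
- large_cover: Fits the tin: round steel plate 132 mm diameter, upright aluminium knob (24 mm diameter) in the middle, bevelled boss 86 mm diameter, 10 mm deep, beneath; the boss enters the tin with 9 mm play all round. About 0.28 kg. Origin at centre of boss underside, z up: plate 10 to 14 mm, knob 14 to 52 mm above it. Lies knob up in either of two places. Seated, its origin is 50 mm above the tin's.
- small_cover: Smaller cover of the same make, for another tin: plate 88 mm diameter, boss 52 mm diameter, same heights and knob, about 0.16 kg. Smaller than the tin's mouth, it would fall in. Origin at centre of boss underside, z up. Lies knob up in the other of the two places; to be left alone.
Mind the look-alikes: they are no part of the job. What is shaped like the large_cover but brown is not meant.

How it is judged:
By the outcome, as a careful person would: the job done as asked, in the order asked, and still so for the second after the job is handed in, with the robot touching nothing.
It also fails if it takes over 40 s, if anything falls off the work surface, if the arm or the gripper's body presses on something with over 40 N, if the wrist force passes 120 N, or if a joint passes its speed limit or range.

## Working session

There is one attempt and no reset: what is moved stays moved. The work goes in short steps, Python scripts to look and compute and a tool call to move; the robot and the scene stay as the last step left them, time stands still between calls to the robot, and variables do not carry over. Pictures are saved under pics/ and viewed, at most 10 in all, crops included, and the job is handed in when it is done.

Besides the shell and the picture viewer there is one more tool, called by a JSON object that holds its "op" and its "data", one argument or row to a line. step_arm: Moves the arm, as the interface text tells. Its arguments: {"type":"object","properties":{"plan":{"type":"array","items":{"type":"array","items":{"type":"number"}}},"grip_force":{"type":"number"}},"required":["plan"]}

```bash
mkdir -p pics; python3 - <<'E'
from cell import *
import cv2,numpy as np
s=observe();print(s)
for n in("top","side"):
    c=read_camera(n);cv2.imwrite(f"pics/{n}0.png",c["img"][:,:,::-1]);np.savez(f"{n}0.npz",**c)
    print(n,c["fx"],c["cx"],c["cy"],c["R"],c["t"])
print(globals().get('grasp_offset'))
E
```

```text
{'time': 0.0, 'qpos': array([ 1.18302007e+00,  3.42711513e-01,  1.52501651e+00, -1.65605809e-06,
        1.27540227e+00, -1.46005034e-01]), 'qvel': array([ 0.00041023,  0.00111476, -0.00015387,  0.00015266, -0.00152304,
        0.00105785]), 'joint_efforts': array([-7.61681604e-04, -4.31236017e+01, -2.44213718e+01,  7.16509810e-02,
        5.60320972e-02, -9.54563370e-05]), 'tool_pos': array([0.12552222, 0.50935287, 0.22605096]), 'tool_rot': array([-3.14007115e+00, -2.22139258e-04,  2.89982174e+00]), 'contact_force': array([ 0.37240146, -0.67841812,  0.34056581]), 'torque': array([ 0.00912685,  0.06987335, -0.01713159]), 'grip_force': 0.0, 'opening': 0.09158136056590455}
top 449.82350938020005 315.1007083594045 239.37510595859675 [[ 0.11217298 -0.99368336 -0.00325571]
 [-0.97136608 -0.10896193 -0.21112847]
 [ 0.2094401   0.02684539 -0.9774529 ]] [0.04254441 0.47881317 0.78672179]
side 571.2364274171284 322.89263513505534 242.9147168266758 [[-0.86893938  0.49475599  0.01268319]
 [ 0.40490328  0.72540075 -0.5566391 ]
 [-0.28460092 -0.47855017 -0.8306576 ]] [ 0.36174185 -0.20947039  1.38180507]
0.0188
```

View pics/top0.png

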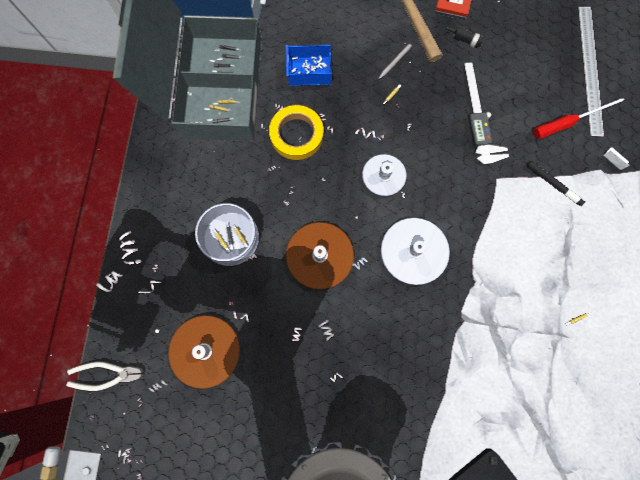

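View pics/side0.png

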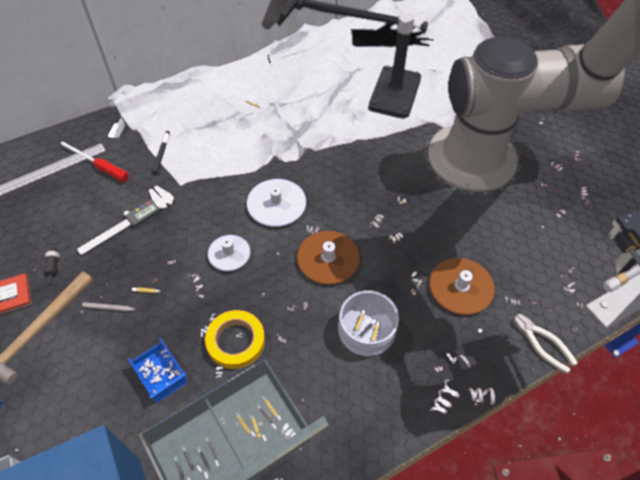

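Top view: the large pale cover is at (415,251), the small cover at (384,175) and the tin at (227,235). The look-alikes are brown discs at (320,256) and (204,351). The side view agrees: large cover (276,203), small cover (229,253), tin (368,323). I choose the pale one at top (415,251).

```bash
cat > h.py <<'E'
import numpy as np,cv2
def ray(c,u,v,z):
    d=c["R"].T@np.array([(u-c["cx"])/c["fx"],(v-c["cy"])/c["fy"],1.]);o=-c["R"].T@c["t"]
    return o+d*(z-o[2])/d[2]
def cloud(c):
    v,u=np.mgrid[:480,:640];z=c["range_z"]
    P=np.stack([(u-c["cx"])/c["fx"]*z,(v-c["cy"])/c["fy"]*z,z],-1)
    P=(P-c["t"])@c["R"];P[z==0]=np.nan
    return P
def circ(p):
    A=np.c_[p[:,:2],np.ones(len(p))];s=np.linalg.lstsq(A,(p[:,:2]**2).sum(1),rcond=None)[0]
    return s[0]/2,s[1]/2,np.sqrt(s[2]+(s[0]**2+s[1]**2)/4)
def disc(c,u,v,z,rmax,pts=None):
    "pale blob containing pixel -> outer contour cast on plane z -> circle"
    hsv=cv2.cvtColor(np.ascontiguousarray(c["img"]),cv2.COLOR_RGB2HSV)
    m=((hsv[...,2]>110)&(hsv[...,1]<70)).astype(np.uint8)
    m=cv2.morphologyEx(m,cv2.MORPH_OPEN,np.ones((3,3)))
    l=cv2.connectedComponents(m)[1]
    w=l[v-12:v+13,u-12:u+13];k=np.bincount(w[w>0]).argmax()
    cs=cv2.findContours((l==k).astype(np.uint8),cv2.RETR_EXTERNAL,cv2.CHAIN_APPROX_NONE)[0]
    h=cv2.convexHull(max(cs,key=len))[:,0]
    return circ(np.array([ray(c,a,b,z) for a,b in h]))
E
python3 - <<'E'
from h import *
t=dict(np.load("top0.npz"));s=dict(np.load("side0.npz"))
for n,c,L in(("top",t,[(415,260),(384,182)]),("side",s,[(276,212),(229,258)])):
    for u,v in L: print(n,u,v,disc(c,u,v,.014,.07))
for n,c,(u,v) in(("top",t,(227,235)),("side",s,(368,323))):
    P=cloud(c);w=P[v-50:v+50,u-50:u+50].reshape(-1,3);q=w[(w[:,2]>.055)&(w[:,2]<.066)]
    print("tin",n,len(q),circ(q),q[:,2].max(),"maxz",np.nanmax(w[:,2]))
for n,c,(u,v) in(("top",t,(417,248)),("side",s,(276,200))):
    P=cloud(c);w=P[v-40:v+40,u-40:u+40].reshape(-1,3);q=w[(w[:,2]>.045)&(w[:,2]<.06)]
    print("knob",n,len(q),q.mean(0),"plate z",np.nanmedian(w[(w[:,2]>.007)&(w[:,2]<.025)],0))
a=t["img"][190:310,350:480];cv2.imwrite("pics/crop1.png",cv2.resize(a,None,fx=4,fy=4)[:,:,::-1])
E
```

```text
top 415 260 (np.float64(0.47912644008964816), np.float64(-0.09743458123033655), np.float64(0.06626726711814439))
top 384 182 (np.float64(0.6273114995698524), np.float64(-0.02569874619404819), np.float64(0.04441899626630195))
side 276 212 (np.float64(0.48150695354000456), np.float64(-0.09801137375987984), np.float64(0.06842639737024808))
side 229 258 (np.float64(0.6299647633894795), np.float64(-0.026500314260649166), np.float64(0.04617186643234108))
tin top 342 (np.float64(0.46524666765567185), np.float64(0.26281815438991896), np.float64(0.0531756719540564)) 0.06545440915990236 maxz 0.06545440915990236
tin side 373 (np.float64(0.4690581934071547), np.float64(0.26284605018964347), np.float64(0.05325278185676814)) 0.0652195078148662 maxz 0.06702862713105667
knob top 132 [ 0.47846398 -0.09762841  0.05138972] plate z [ 0.47631293 -0.09666445  0.01361206]
knob side 90 [ 0.48279499 -0.09659912  0.05174794] plate z [ 0.48437882 -0.09118778  0.01422273]
```

View pics/crop1.png

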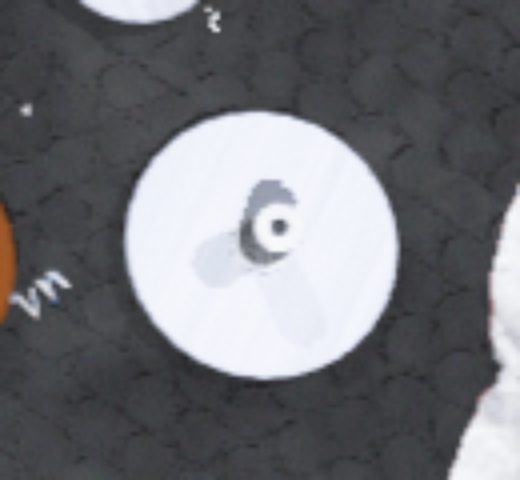

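The crop shows the pale steel plate with its knob, and its measured radius of 66 mm matches the large cover. Next, a quick check for tall obstacles along the path.

```bash
python3 - <<'E'
from h import *
for n in("top","side"):
    P=cloud(dict(np.load(n+"0.npz"))).reshape(-1,3);q=P[P[:,2]>.09]
    H,xe,ye=np.histogram2d(q[:,0],q[:,1],bins=[np.arange(-.2,1.1,.1),np.arange(-.7,.8,.1)])
    for i,j in zip(*np.where(H>15)):
        w=q[(q[:,0]//.1==round(xe[i]/.1))&(q[:,1]//.1==round(ye[j]/.1))]
        if len(w):print(n,xe[i].round(1),ye[j].round(1),len(w),w[:,2].max().round(2))
E
```

```text
top 0.0 0.4 832 0.3
top 0.1 0.4 495 0.33
top 0.6 0.4 1207 0.23
top 0.7 0.4 2867 0.24
top 0.8 0.4 1428 0.23
side -0.2 -0.0 1250 0.42
side -0.2 0.1 4109 0.47
side -0.1 -0.1 263 0.31
side -0.1 -0.0 2856 0.31
side -0.1 0.1 121 0.25
side 0.0 -0.4 128 0.23
side 0.0 -0.3 961 0.24
side 0.0 -0.1 1657 0.31
side 0.0 -0.0 4528 0.31
side 0.0 0.4 504 0.15
side 0.1 -0.5 187 0.23
side 0.1 -0.4 409 0.23
side 0.1 -0.1 83 0.25
side 0.1 -0.0 96 0.25
side 0.1 0.4 1405 0.34
side 0.2 -0.5 394 0.25
side 0.3 -0.5 198 0.28
side 0.3 -0.4 203 0.3
side 0.6 0.4 287 0.23
side 0.7 0.4 846 0.24
side 0.8 0.4 56 0.23
side 0.9 0.2 1018 0.21
side 0.9 0.3 2025 0.21
```

{"op": "step_arm", "data": {
  "plan": [
    [-1,-0.05,-0.033,0,0],
    [-1,-0.1,-0.066,0,0],
    [-1,-0.145,-0.098,0,0],
    [-1,-0.19,-0.13,0,0],
    [-1,-0.24,-0.163,0,0],
    [-1,-0.29,-0.196,0,0],
    [-1,-0.323,-0.247,0,0],
    [-1,-0.356,-0.298,0,0],
    [-1,-0.389,-0.35,0.02,0],
    [-1,-0.422,-0.401,0.04,0],
    [-1,-0.456,-0.453,0.06,0],
    [-1,-0.49,-0.504,0.08,0],
    [-1,-0.49,-0.504,0.11,0],
    [-1,-0.49,-0.504,0.11,0],
    [-1,-0.49,-0.504,0.11,0],
    [-1,-0.49,-0.504,0.11,0]
  ],
  "grip_force": 20
}}

```text
time: 2.1
tool_pos: [0.4813, -0.0962, 0.118]
tool_rot: [-3.141, 0.002, 2.901]
contact_force: [0.1, -0.7, 0.3]
opening: 0.0915
grip_force: 0.0
```

{"op": "step_arm", "data": {
  "plan": [
    [-1,0,0,0.04,0],
    [-1,0,0,0.07,0],
    [-1,0,0,0.09,0],
    [-1,0,0,0.097,0],
    [-1,0,0,0.097,0],
    [0,0,0,0.097,0],
    [0.4,0,0,0.097,0],
    [1,0,0,0.097,0],
    [1,0,0,0.097,0],
    [1,0,0,0.097,0],
    [1,0,0,0.097,0],
    [1,0,0,0.097,0]
  ],
  "grip_force": 30
}}

```text
time: 3.6
tool_pos: [0.4807, -0.0969, 0.0197]
tool_rot: [3.142, -0.0, 2.9]
contact_force: [0.1, -0.9, 0.1]
opening: 0.0266
grip_force: 0.2
```

{"op": "step_arm", "data": {
  "plan": [
    [1,0,0,0,0],
    [1,0,0,0,0],
    [1,0,0,0,0],
    [1,0,0,0,0]
  ]
}}

```text
time: 4.1
tool_pos: [0.4807, -0.0969, 0.0197]
tool_rot: [3.142, -0.0, 2.9]
contact_force: [0.4, -1.8, -1.8]
opening: 0.0232
grip_force: 30.0
```

{"op": "step_arm", "data": {
  "plan": [
    [1,0,0,-0.01,0],
    [1,0,0,-0.04,0],
    [1,0,0,-0.08,0],
    [1,0,0,-0.12,0],
    [1,0,0,-0.13,0],
    [1,0,0,-0.13,0],
    [1,0,0,-0.13,0]
  ]
}}

```text
time: 4.97
tool_pos: [0.4798, -0.0965, 0.1481]
tool_rot: [3.141, -0.003, 2.9]
contact_force: [-0.4, 0.0, -2.7]
opening: 0.0234
grip_force: 30.0
```

{"op": "step_arm", "data": {
  "plan": [
    [1,0.006,0.02,0,0],
    [1,0.016,0.056,0,0],
    [1,0.028,0.1,0,0],
    [1,0.041,0.145,0,0],
    [1,0.054,0.19,0,0],
    [1,0.067,0.235,0,0],
    [1,0.08,0.28,0,0],
    [1,0.09,0.315,0,0],
    [1,0.096,0.336,0,0],
    [1,0.099,0.346,0.01,0],
    [1,0.099,0.346,0.02,0],
    [1,0.099,0.346,0.03,0],
    [1,0.099,0.346,0.03,0],
    [1,0.099,0.346,0.03,0]
  ]
}}

```text
time: 6.72
tool_pos: [0.4678, 0.2622, 0.1199]
tool_rot: [3.141, 0.0, 2.899]
contact_force: [0.7, -0.8, -2.9]
opening: 0.0234
grip_force: 30.0
```

```bash
python3 - <<'E'
from cell import *
from h import *
s=observe();print(s["tool_pos"],s["contact_force"])
ims=[]
for n in("top","side"):
    c=read_camera(n);P=cloud(c)
    np.savez(f"{n}1.npz",**c)
    hsv=cv2.cvtColor(np.ascontiguousarray(c["img"]),cv2.COLOR_RGB2HSV)
    d=np.hypot(P[...,0]-s["tool_pos"][0],P[...,1]-s["tool_pos"][1])
    q=P[(d<.075)&(P[...,2]>.098)&(P[...,2]<.13)&(d>.04)]
    A=np.c_[q[:,:2]-s["tool_pos"][:2],np.ones(len(q))]
    if len(q)>20: print(n,len(q),"plane slope,z",np.linalg.lstsq(A,q[:,2],rcond=None)[0], q.min(0),q.max(0))
    X=c["R"]@np.array([s["tool_pos"][0],s["tool_pos"][1],.1])+c["t"];u=int(c["fx"]*X[0]/X[2]+c["cx"]);v=int(c["fy"]*X[1]/X[2]+c["cy"])
    a=cv2.copyMakeBorder(c["img"],100,100,100,100,cv2.BORDER_CONSTANT)[v:v+200,u:u+200];print(n,u-100,v-100)
    ims.append(cv2.resize(a,(400,400)))
cv2.imwrite("pics/p2.png",np.hstack(ims)[:,:,::-1])
E
```

```text
[0.46777934 0.2622423  0.11988459] [ 0.73369264 -0.79757544 -2.88705009]
top 236 plane slope,z [-0.00086425  0.00801336  0.11414425] [0.40934444 0.21024279 0.11068477] [0.52878003 0.24432695 0.11743354]
top 121 125
side 1152 plane slope,z [ 0.00201217 -0.00136034  0.11461304] [0.40649492 0.1962428  0.10900612] [0.53503722 0.32799951 0.1202751 ]
side 270 205
```

View pics/p2.png

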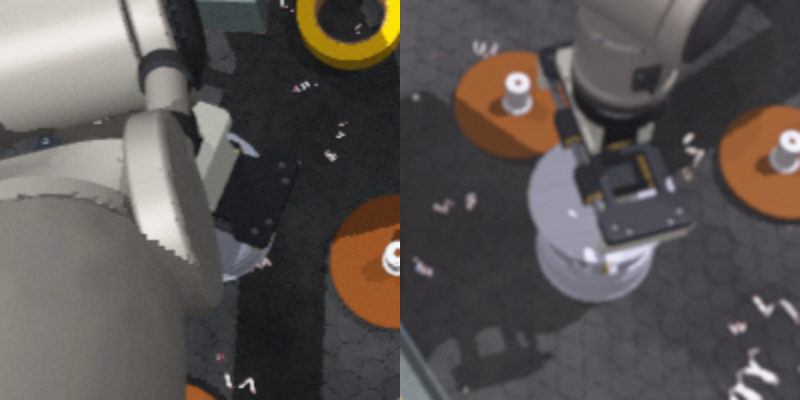

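The picture shows the cover held level at side crop (585,205), concentric above the tin at (595,260). I'll lower it now.

{"op": "step_arm", "data": {
  "plan": [
    [1,0,0,0.01,0],
    [1,0,0,0.02,0],
    [1,0,0,0.03,0],
    [1,0,0,0.036,0],
    [1,0,0,0.04,0],
    [1,0,0,0.043,0],
    [1,0,0,0.045,0],
    [1,0,0,0.047,0],
    [1,0,0,0.048,0],
    [1,0,0,0.048,0],
    [1,0,0,0.048,0]
  ]
}}

```text
time: 8.2
tool_pos: [0.4676, 0.2628, 0.0718]
tool_rot: [3.141, 0.0, 2.9]
contact_force: [0.2, 0.9, -3.8]
opening: 0.0231
grip_force: 30.0
```

{"op": "step_arm", "data": {
  "plan": [
    [1,0,0,0.001,0],
    [1,0,0,0.0015,0],
    [1,0,0,0.002,0],
    [1,0,0,0.0025,0],
    [1,0,0,0.0025,0],
    [1,0,0,0.0025,0]
  ]
}}

```text
time: 8.95
tool_pos: [0.4675, 0.2627, 0.0696]
tool_rot: [3.141, 0.0, 2.9]
contact_force: [-1.9, -1.7, 5.1]
opening: 0.0231
grip_force: 30.0
```

Contact came at the expected height, with the force going from about −3 N to +5 N. I'll release and draw away.

{"op": "step_arm", "data": {
  "plan": [
    [0.4,0,0,0,0],
    [0.2,0,0,0,0],
    [0,0,0,0,0],
    [-0.3,0,0,0,0],
    [-0.3,0,0,0,0],
    [-0.3,0,0,0,0],
    [-0.3,0,0,-0.01,0],
    [-0.3,0,0,-0.03,0],
    [-0.3,0,0,-0.06,0],
    [-0.3,0,0,-0.1,0],
    [-0.3,0,0,-0.14,0],
    [-0.3,0,-0.05,-0.16,0],
    [-0.3,0,-0.1,-0.16,0],
    [-0.3,0,-0.15,-0.16,0],
    [-0.3,0,-0.2,-0.16,0],
    [-0.3,0,-0.25,-0.16,0],
    [-0.3,0,-0.25,-0.16,0],
    [-0.3,0,-0.25,-0.16,0]
  ]
}}

```text
time: 11.2
tool_pos: [0.4078, 0.0202, 0.2298]
tool_rot: [3.141, 0.001, 2.899]
contact_force: [0.7, -0.4, -0.3]
opening: 0.0595
grip_force: 0.0
```

```bash
python3 - <<'E'
from cell import *
from h import *
s=observe();print(s["time"],s["tool_pos"],s["contact_force"])
ims=[]
for n in("top","side"):
    c=read_camera(n);P=cloud(c)
    d=np.hypot(P[...,0]-.4675,P[...,1]-.2627)
    q=P[(d<.08)&(d>.025)&(P[...,2]>.055)&(P[...,2]<.075)]
    print(n,len(q),"slope,z",np.linalg.lstsq(np.c_[q[:,:2]-[.4675,.2627],np.ones(len(q))],q[:,2],rcond=None)[0],(q.min(0)+q.max(0))/2,np.ptp(q,0))
    k=P[(d<.03)&(P[...,2]>.09)&(P[...,2]<.11)];print("knob",k.mean(0),k[:,2].max())
    X=c["R"]@np.array([.4675,.2627,.06])+c["t"];u=int(c["fx"]*X[0]/X[2]+c["cx"]);v=int(c["fy"]*X[1]/X[2]+c["cy"])
    a=cv2.copyMakeBorder(c["img"],100,100,100,100,cv2.BORDER_CONSTANT)[v:v+200,u:u+200]
    ims.append(cv2.resize(a,(400,400)))
cv2.imwrite("pics/p3.png",np.hstack(ims)[:,:,::-1])
E
```

```text
11.2 [0.4078385  0.02016349 0.22978949] [ 0.68766678 -0.39017472 -0.30506839]
top 3318 slope,z [0.00046613 0.00031998 0.06372403] [0.46602773 0.26284105 0.06369992] [0.13100459 0.13088894 0.0093879 ]
knob [0.46496303 0.26168608 0.10046384] 0.105191891392698
side 2952 slope,z [-0.00066737  0.00083469  0.06437701] [0.46853453 0.26228492 0.06477056] [0.13268934 0.13232567 0.01359681]
knob [0.47051311 0.26387835 0.10061102] 0.10697093175794962
```

View pics/p3.png

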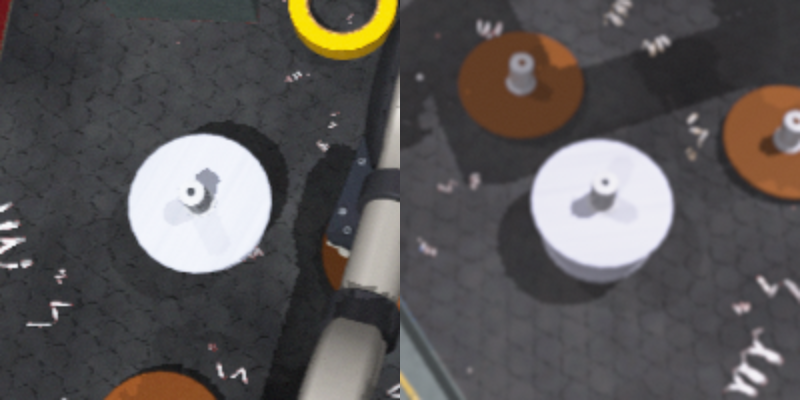

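The cover sits level on the tin, with its plate top at 64 mm (expected 64). It is centred at crop pixels (200,203) and (600,205), and the gripper is clear.

```bash
python3 -c "
from cell import *
print(hand_in())"
```

```text
the job is handed in; nothing more can be done
None
```

The large pale cover is seated level and centred on the tin, the gripper is released and drawn clear, the small cover and brown look-alikes were left alone, and the job was handed in at about 11 s.

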